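Hang the hardware pail on the telescopic stand

ROBOT

A 7-joint arm with a two-finger parallel gripper is mounted at the origin on the work surface. World frame = base frame: x ahead of the robot, y to its left, z up, the work surface at z = 0. Lengths are in m, angles in rad, forces in N, time in s.
With the tool pointing down it reaches from about 0.425 to 0.825 m from the base axis. Payload 3.6 kg.
Tool frame: the origin (TCP) lies midway between the tips of the shut fingers; the grasp point (between the pads) lies ctrl.grip_point_offset behind it (ctrl.grip_point_offset is the distance from the TCP to the grasp point, in m); z points along the fingers, y is the direction in which the jaws open and shut (so a half turn about z gives the same grasp; the last joint's range is limited). The gripper opens to 93 mm and grips with 3 to 60 N. Pads are 15 mm wide; open, the fingers measure 128 mm over their backs; the gripper's body (75 mm by 188 mm) begins 65 mm behind the grasp point.
Start: joints at [-1.222, 0.615, -0.013, 1.423, 0.008, 1.103, -0.04], TCP at [0.239, 0.605, 0.219] pointing down, gripper open.
Joint ranges: [-3.12, 3.12], [-0.3, 2.06], [-1.34, 1.32], [0.26, 2.42], [-1.36, 4.5], [0.01, 1.98], [-2.84, 2.84]. Speed limits (rad/s): [2.79, 2.79, 3.14, 3.14, 3.14, 3.14, 3.14].

INTERFACE

Orientations are given as [roll, pitch, yaw] about the fixed x, y, z axes, in that order (R = Rz(yaw) Ry(pitch) Rx(roll)).
In Python, from workcell import read_state, optics, job, ctrl gives the robot as it stands.
- The arm moves only by the tool arm_command, never from a script. Its argument "rows" is a list of rows, each a list of 4 numbers: the shift along the world's x, y, z normalised to -1 to 1, where 1 is 0.12 m, then the turn about the world's z normalised to -1 to 1, where 1 is 45 degrees. In form: [[tx, ty, tz, roll], ...]. A call has 1 to 20 rows; each row is the pose to reach, as a shift and turn from the pose measured when the call began; what a row does not reach only later rows make up. A row lasts 1/10 s, in which the tool goes at most 50 mm and 8.59 degrees, less where a joint would pass 70% of its speed; a pose out of reach is approached as far as the arm can. A call with a number of a shift or a turn outside -1 to 1 is refused whole. A call with a gripper value outside its range is refused whole. "hand" is the opening, from 0 (shut) to 1 (fully open), set as the call begins (left out, the last holds). The fingers move at their own pace and stop on an object; "grip_force" is the grip in N (left out, the last holds). Time passes only in rows, so rows that repeat a pose let the fingers close. It gives the time, the measured TCP pose, the force and the opening at its end, in the units of the state.
- read_state(): the state, without advancing time (a new reading comes with each control period).
- optics.get_image(name): name is "side" or "top"; returns the picture (384x512x3 uint8, red, green, blue); there is no depth.
- optics.camera_info(name): a dict with "fov_y" (degrees; the focal length in pixels is half the picture's height over the tangent of half this angle, whatever the lens; pixels are square), "cx", "cy" (the principal point, pixels), "dist" ([k1, k2, p1, p2, k3] as OpenCV has them; the pictures are not rectified), "R" (3x3) and "t" (3): a world point X has camera coordinates R X + t. Camera axes: x right, y down, z forward; pixel columns grow to the right and rows downward; lengths in m; the calibration is good to about 2 mm. A picture is of the moment at which its call begins. camera_info takes no time and is no camera call.
- job.sign_off(): hands the job in, once; it reports no verdict.
The state is a dict: "time_s": time; "joint_positions": joint angles; "joint_velocities": joint speeds; "effort": joint torques, N m; "tcp_pos": TCP position; "tcp_rot": TCP orientation; "wrist_force": force on the tool from outside, world axes, zero at the start; "torque": the same for the moment, N m; "finger_gap": finger opening in m.
Only numpy, scipy, OpenCV 4.12 (cv2) and the standard library are available. Lean on these libraries where they do the work, as an engineer would, in place of code of your own. Each camera call takes 0.05 s, during which the arm holds its last target.

TASK

Swing the flat-lying bail of the small hardware pail upright while the pail stays standing in its place, then lift the pail by the red grip of the bail and hang it on the twin hook of the stand, with the bail wire down in the dips just behind the upturned tips of both prongs, and let go. The hook's height is not known exactly, so feel for it: set the pail down on it gently, without pressing hard on the hook or letting the pail drop onto it. Keep the pail from tipping and leave the heat sink, the wheel and the screwdriver where they lie.

Things in the scene. Friction and masses are not known exactly. Their poses are not given: they have to be found in the camera images.
- pail: Grey open metal pail, 85 mm high, 96 mm wide at the rim, 76 mm at the foot, filled with hardware, in all 0.77 to 0.95 kg. Origin: centre of its underside; z up. The bail's hinge axis runs along its own y through its middle, 74 mm above the underside. At the start the bail lies flat (level), pointing to the pail's own -x, roughly towards the robot.
- grip (a point): Centre of the bail's red grip, a free-turning roller 40 mm long, 16 mm in diameter, along the pail's y, 105 mm from the hinge axis; 47 mm clear between it and the rim when flat. 6 mm wire runs on in line with it to 45 mm either side of its centre, then bends into the legs 56 mm either side. Upright, it is 179 mm above the pail's underside.
- bail (a joint): Angle of the bail on the pail in rad: 0 flat (resting on its stop), 1.57 upright; the hinge turns easily with slight friction, and a bail left upright stays up.
- stand: Fixed stand: dark base plate, 40 mm square aluminium post, a thinner bar telescoping out of its top with a blue head and twin hook. Origin: post centre at the bench top; z up. Two steel prongs 8 mm thick at own y = +32 and -32 mm (56 mm clear between: fingers fit) point to own -x, roughly towards the robot. The hook does not give.
- below_dips (a point): Point on the bench straight below the middle of the two prongs' dips, at stand x = -111 mm; same axes. Stand x of the prongs: level top from -20 to -98 mm, dip 7 mm deep with its bottom from -106 to -116 mm, tip rising to -130 mm, 16 mm above the level top. The bar's height is not measured: the level top lies anywhere from 229 to 259 mm above the bench.
- heatsink: Loose finned aluminium heat sink, 60 x 50 x 30 mm, origin at the centre of its underside. Leave alone.
- wheel: Loose black castor wheel lying flat, 60 mm in diameter, 28 mm high, origin at the centre of its underside. Leave alone.
- driver: Loose screwdriver with a yellow handle, 170 mm long, lying along its own x. Leave alone.

How it is judged:
On the way, in this order (a step that is already met when the one before it is completed fails the run):
1. the bail stands upright (within about 12 degrees) while the pail still stands upright on its spot (value of joint bail between 1.35 and 1.79 rad and distance of pail from where it was at the start of the episode below 0.02 m and height (world z) of pail below 0.006 m and angle between pail's own z axis and vertical below 0.1 rad), for 0.2 s.
2. the pail is lifted clear of the bench, hanging from the fingers, not yet on the hook (height (world z) of pail above 0.04 m and contact force between the fingers and pail above 1 N and contact force between pail and stand below 0.3 N), for 0.2 s.
At the end, for the whole second after the job is handed in: The pail hangs released and nearly at rest (under 0.08 m/s) from the stand, over 30 mm above the bench, within 0.2 rad of upright; the grip's centre is within 8 mm of the dips along the prongs and 14 mm of the middle between them; hinge axis square to the prongs within 0.3 rad (contact force between pail and stand above 2 N and x of grip in the frame of stand between -0.119 and -0.103 m and y of grip in the frame of stand between -0.014 and 0.014 m and angle between the y axis of pail and the y axis of stand, either way round below 0.3 rad and angle between pail's own z axis and vertical below 0.2 rad and height (world z) of pail above 0.03 m and contact force between each of the arm, the fingers and pail below 0.1 N and linear speed of pail below 0.08 m/s); the robot touches nothing.
It fails at once if pail or bail pressed, knocked or dropped onto the stand with more than 18 N (contact force between pail and stand above 18 N).
It fails at once if the pail is let fall: it moves faster than 0.25 m/s (a fall of about 3 mm) while the fingers do not hold it (linear speed of pail above 0.25 m/s and contact force between the fingers and pail below 0.5 N).
It fails at once if gripper or arm pressed against the stand with more than 15 N (contact force between any of the arm, the fingers and stand above 15 N).
It fails at once if the pail tips more than 0.6 rad (angle between pail's own z axis and vertical above 0.6 rad).
It fails at once if heat sink, wheel or screwdriver moved more than 20 mm (distance of any of heatsink, wheel, driver from where it was at the start of the episode above 0.02 m).
It also fails if it takes over 72 s, if anything falls off the work surface, if the arm or the gripper's body presses on something with over 40 N, if the wrist force passes 120 N, or if a joint passes its speed limit or range.

## Working session

There is one attempt and no reset: what is moved stays moved. The work goes in short steps, Python scripts to look and compute and a tool call to move; the robot and the scene stay as the last step left them, time stands still between calls to the robot, and variables do not carry over. Pictures are saved under pics/ and viewed, and the job is handed in when it is done.

Besides the shell and the picture viewer there is one more tool, called after "Emit:" as name(argument=value, ...) on one line, values as JSON. arm_command: Moves the arm, as the interface text tells. Scaled input: -1 to 1 covers 0.12 m each way for a shift and 45 degrees each way for a turn. Its arguments: {"type":"object","properties":{"rows":{"type":"array"},"hand":{"type":"number"},"grip_force":{"type":"number"}},"required":["rows"]}

```bash
mkdir -p pics; ls; python3 - <<'E'
from workcell import read_state, optics, job, ctrl
import cv2
s=read_state()
for k,v in s.items(): print(k,v)
print(ctrl.grip_point_offset)
for n in("side","top"):
    im=optics.get_image(n); cv2.imwrite(f"pics/{n}0.png",im[:,:,::-1]); print(optics.camera_info(n))
E
```

```text
pics
time_s 0.0
joint_positions [-1.22147966  0.61589228 -0.01260618  1.42483025  0.00808634  1.10339171
 -0.04034157]
joint_velocities [-1.71794325e-03  7.94483493e-04  7.56838767e-05 -2.04815479e-03
  1.15051932e-04 -2.19352293e-03 -7.88035272e-04]
effort [ 5.16730197e-04 -4.58934259e+01  2.09016250e-01 -1.65748698e+01
 -6.11400744e-02  2.03078636e-02  2.42071574e-04]
tcp_pos [0.23828447 0.60393143 0.21752141]
tcp_rot [-3.13912109e+00  2.73646648e-05  2.76588598e+00]
wrist_force [-0.77523526  0.57774559 -0.35955687]
torque [ 0.01232181 -0.00843709 -0.01811275]
finger_gap 0.09278910748620585
0.0188
{'fov_y': 49.63159929149851, 'cx': 252.261937973076, 'cy': 186.51032967980566, 'dist': array([0.00562681, 0.        , 0.        , 0.        , 0.        ]), 'R': array([[ 0.99794493, -0.06273379, -0.01305352],
       [-0.05592269, -0.75322656, -0.65537958],
       [ 0.03128218,  0.65476272, -0.75518687]]), 't': array([-0.62145522,  0.11317993,  0.81385139])}
{'fov_y': 52.2999842036194, 'cx': 252.32332763357866, 'cy': 189.47306658840498, 'dist': array([-0.13446388,  0.        ,  0.        ,  0.        ,  0.        ]), 'R': array([[ 0.01383971, -0.99963742,  0.02309733],
       [-0.98677934, -0.01738482, -0.16113445],
       [ 0.16147757, -0.02056191, -0.98666215]]), 't': array([-0.00896211,  0.62267674,  0.64914507])}
```

View pics/side0.png

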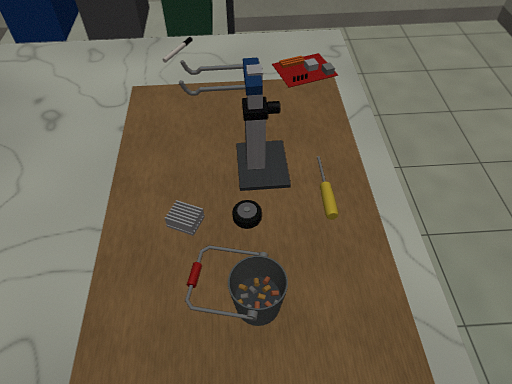

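View pics/top0.png

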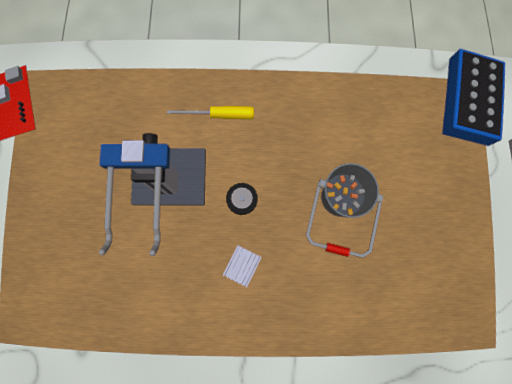

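```bash
cat > h.py <<'E'
import numpy as np, cv2
from workcell import read_state, optics, job, ctrl
def cam(n):
    c=optics.camera_info(n); f=192/np.tan(np.radians(c['fov_y']/2))
    K=np.array([[f,0,c['cx']],[0,f,c['cy']],[0,0,1]]); return c,K
def ray(n,p):
    c,K=cam(n); u=cv2.undistortPoints(np.array([[p]],float),K,np.array(c['dist']))[0,0]
    R=np.array(c['R']);o=-R.T@c['t'];d=R.T@np.array([u[0],u[1],1]);return o,d/np.linalg.norm(d)
def onz(n,p,z):
    o,d=ray(n,p); return o+d*(z-o[2])/d[2]
def tri(ps,pt):
    o1,d1=ray('side',ps);o2,d2=ray('top',pt)
    t=np.linalg.lstsq(np.c_[d1,-d2],o2-o1,rcond=None)[0]
    a=o1+d1*t[0];b=o2+d2*t[1];return (a+b)/2,np.linalg.norm(a-b)
def proj(n,X):
    c,K=cam(n); r,_=cv2.Rodrigues(np.array(c['R'])); return cv2.projectPoints(np.array([X],float),r,np.array(c['t'],float),K,np.array(c['dist']))[0][0,0]
def red(im):
    h=cv2.cvtColor(im,cv2.COLOR_RGB2HSV); m=(((h[...,0]<6)|(h[...,0]>174))&(h[...,1]>170)&(h[...,2]>90)).astype(np.uint8)
    return m
def comps(m,amin=15):
    n,l,st,c=cv2.connectedComponentsWithStats(m)
    return [(st[i,4],c[i].round(2),st[i,:4],i) for i in range(1,n) if st[i,4]>=amin],l
def crop(im,x,y,w,h,s,name): cv2.imwrite(name,cv2.resize(im[y:y+h,x:x+w,::-1],None,fx=s,fy=s,interpolation=cv2.INTER_CUBIC))
E
python3 - <<'E'
from h import *
for n in("side","top"):
    im=cv2.imread(f"pics/{n}0.png")[:,:,::-1].copy()
    cs,l=comps(red(im))
    for a,c,b,i in cs:
        ys,xs=np.where(l==i); p=np.c_[xs,ys]-c; w,v=np.linalg.eigh(p.T@p); print(n,a,c,b,v[:,1])
        print(onz(n,c,.074), onz(n,c-8*v[:,1],.074)-onz(n,c+8*v[:,1],.074))
im=cv2.imread("pics/side0.png")[:,:,::-1];crop(im,170,45,130,80,6,"pics/s1.png");crop(im,170,235,130,100,6,"pics/s2.png")
im=cv2.imread("pics/top0.png")[:,:,::-1];crop(im,90,130,130,130,4.5,"pics/t1.png");crop(im,290,150,110,115,5,"pics/t2.png")
E
```

```text
side 764 [301.89  71.49] [273  54  64  33] [-0.99308203  0.11742264]
[0.77608106 0.4158751  0.074     ] [0.04125419 0.00489593 0.        ]
side 151 [194.04 272.81] [188 262  13  23] [-0.31194655  0.95009965]
[ 0.51905795 -0.14078817  0.074     ] [0.00736971 0.02753962 0.        ]
top 1559 [ 15.92 107.99] [ 0 66 35 74] [-0.09734918  0.99525029]
[0.76660405 0.4489224  0.074     ] [ 3.18827995e-02  1.82306399e-03 -1.11022302e-16]
top 189 [337.47 249.37] [326 243  24  14] [-0.96654813 -0.25648531]
[ 0.51762959 -0.14585436  0.074     ] [-0.00685693 -0.02687008  0.        ]
```

View pics/s1.png

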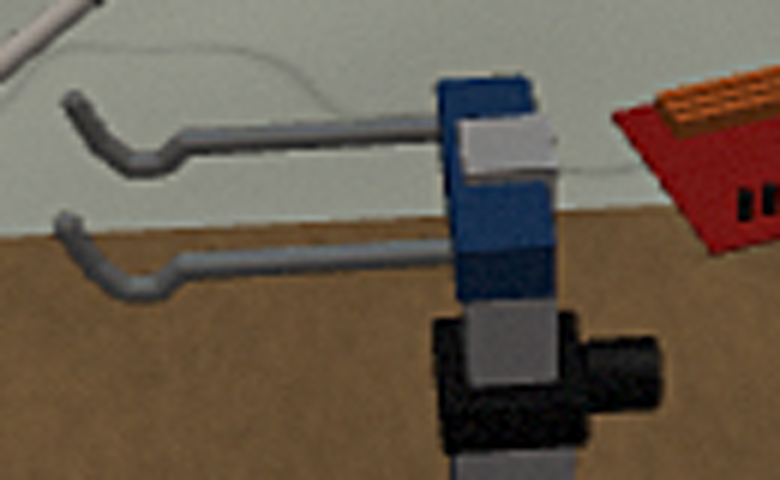

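View pics/t1.png

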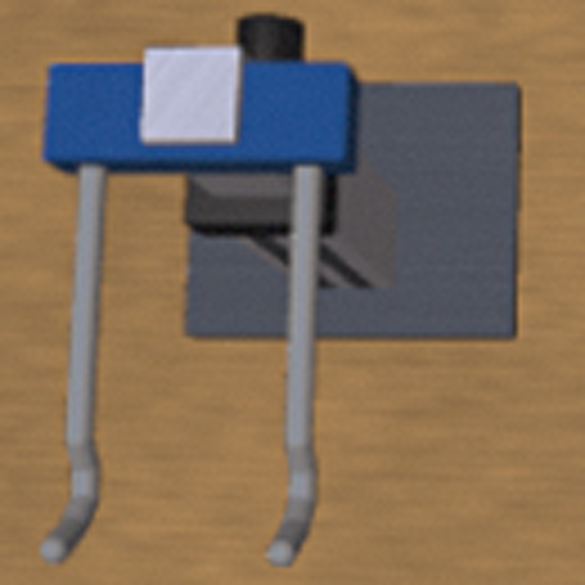

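View pics/t2.png

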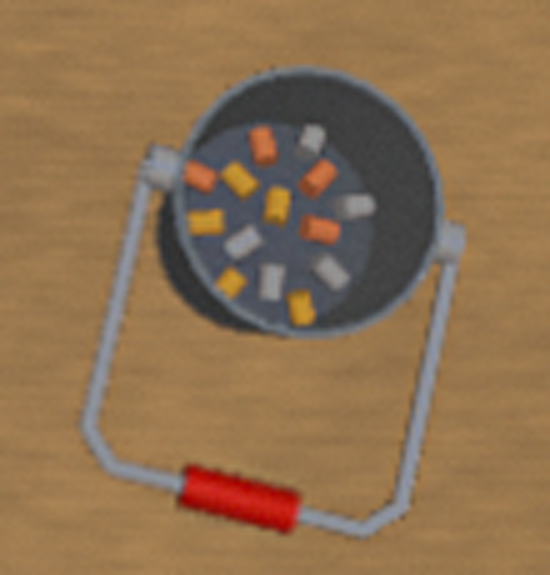

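View pics/s2.png

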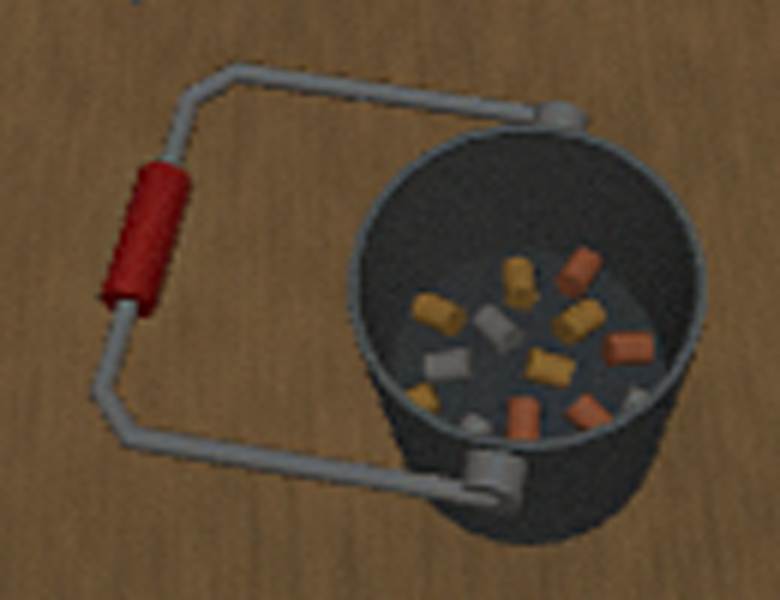

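```bash
python3 - <<'E'
from h import *
S=lambda u,v:(170+u/6,45+v/6); T=lambda u,v:(90+u/4.5,130+v/4.5)
for n,s,t in [("far tip",(75,98),(53,550)),("far knee",(190,140),(80,443)),("far dip",(143,164),(88,492)),("far root",(440,127),(92,168)),
 ("near tip",(65,218),(280,552)),("near knee",(180,262),(300,443)),("near dip",(140,288),(303,490)),("near root",(452,252),(308,168))]:
    print(n,*tri(S(*s),T(*t)))
print("grip",*tri((194.04,272.81),(337.47,249.37)))
for u in [(163,167),(452,240),(308,203)]: print(onz('top',(290+u[0]/5,150+u[1]/5),.074 if u[0]!=308 else .085))
for u in [(563,117),(495,480)]: print('side',onz('side',(170+u[0]/6,235+u[1]/6),.074))
print('sidebase',[onz('side',(170+u/6,235+v/6),0) for u,v in [(530,545)]])
# base plate corners (top)
for u in [(190,85),(518,85),(515,337),(187,337)]: print('plate',onz('top',T(*u),.01))
print('wheel',onz('top',(242,198),.028),'sink',onz('top',(242,266),.03))
print(onz('top',(349,190),.085))
E
```

```text
far tip [0.50856107 0.19065426 0.25867572] 0.0036452788579928257
far knee [0.54043828 0.19099944 0.24162564] 0.006321008295770964
far dip [0.52589526 0.18999281 0.23473123] 0.004658799409895611
far root [0.61969041 0.19325095 0.24071245] 0.0033616368731927164
near tip [0.50934845 0.12674462 0.25996431] 0.0026556136298752473
near knee [0.54030715 0.1263574  0.24315149] 0.003136103872167676
near dip [0.52744332 0.12684452 0.23434283] 0.003335321625991401
near root [0.62038464 0.12879972 0.24016929] 0.0027076460061805615
grip [ 0.51869575 -0.1442514   0.07975118] 0.0023071702324818275
[ 0.63183421 -0.12141522  0.074     ]
[ 0.60766465 -0.2246356   0.074     ]
[ 0.61815999 -0.16974888  0.085     ]
side [ 0.63615652 -0.11418044  0.074     ]
side [ 0.61026878 -0.21949055  0.074     ]
sidebase [array([ 0.61997367, -0.20651798,  0.        ])]
plate [0.70512198 0.23433025 0.01      ]
plate [0.70707786 0.09213633 0.01      ]
plate [0.59841578 0.0896596  0.01      ]
plate [0.59577292 0.22834449 0.01      ]
wheel [0.61020505 0.01913757 0.028     ] sink [0.48670253 0.01699149 0.03      ]
[ 0.61912877 -0.16518651  0.085     ]
```

```bash
python3 - <<'E'
from h import *
S=lambda u,v:(170+u/6,45+v/6); T=lambda u,v:(90+u/4.5,130+v/4.5)
for s,t in [((462,120),(143,140)),((553,115),(145,48)),((555,172),(240,48)),((470,182),(240,140)),((455,250),(355,165))]:
    print(*tri(S(*s),T(*t)))
E
```

```text
[0.62541777 0.17388899 0.25511371] 0.004263477131998398
[0.65313026 0.17581502 0.254     ] 0.0044595135766674785
[0.65253295 0.14779865 0.25314221] 0.002308321199312538
[0.62639155 0.1465112  0.25173123] 0.003900875452135543
[0.61984264 0.11282706 0.25192071] 0.004558905598218628
```

Emit:
arm_command(rows=[[0, 0, 0.4, 0], [0, 0, 0.8, 0], [0.2, -0.2, 1, -0.1], [0.5, -0.5, 1, -0.3], [0.8, -1, 1, -0.5], [0.8, -1, 1, -0.5]], hand=0.4)

```text
time_s: 0.7
tcp_pos: [0.3387, 0.4787, 0.3378]
tcp_rot: [-3.139, 0.004, 2.363]
wrist_force: [1.4, -0.2, -0.2]
finger_gap: 0.0493
```

Emit:
arm_command(rows=[[0.2, -0.35, 0.1, -0.1], [0.4, -0.7, 0.1, -0.2], [0.55, -1, 0.1, -0.35], [0.6, -1, 0.1, -0.4], [0.6, -1, 0.1, -0.4]])

```text
time_s: 1.2
tcp_pos: [0.4112, 0.3582, 0.3496]
tcp_rot: [-3.139, 0.004, 2.047]
wrist_force: [0.1, 1.5, 0.7]
finger_gap: 0.0372
```

Emit:
arm_command(rows=[[0.2, -0.35, 0, -0.1], [0.4, -0.7, 0, -0.2], [0.5, -1, 0, -0.3], [0.5, -1, 0, -0.35], [0.5, -1, 0, -0.35]])

```text
time_s: 1.7
tcp_pos: [0.4705, 0.2398, 0.3491]
tcp_rot: [-3.138, 0.003, 1.776]
wrist_force: [-0.3, 0.1, -0.1]
finger_gap: 0.0372
```

Emit:
arm_command(rows=[[0.1, -0.35, 0, -0.1], [0.2, -0.7, 0, -0.2], [0.3, -1, 0, -0.3], [0.3, -1, 0, -0.35], [0.3, -1, 0, -0.35]])

```text
time_s: 2.2
tcp_pos: [0.5063, 0.122, 0.3486]
tcp_rot: [-3.136, 0.002, 1.505]
wrist_force: [-0.7, 0.9, -0.1]
finger_gap: 0.0369
```

Emit:
arm_command(rows=[[0, -0.35, 0, -0.05], [0, -0.7, 0, -0.1], [0, -1, 0, -0.15], [0, -1, 0, -0.2], [0, -1, 0, -0.2]])

```text
time_s: 2.7
tcp_pos: [0.5064, 0.0045, 0.3483]
tcp_rot: [-3.136, 0.0, 1.354]
wrist_force: [0.7, 0.2, -1.5]
finger_gap: 0.0373
```

Emit:
arm_command(rows=[[0, -0.35, -0.2, 0], [0, -0.7, -0.5, 0], [0.1, -1, -0.8, -0.03], [0.1, -1, -1, -0.03], [0.1, -1, -1, -0.03], [0.1, -1, -1, -0.03]])

```text
time_s: 3.3
tcp_pos: [0.5193, -0.1124, 0.2282]
tcp_rot: [-3.134, -0.001, 1.336]
wrist_force: [0.8, 0.2, 0.5]
finger_gap: 0.037
```

Emit:
arm_command(rows=[[0, -0.24, -0.2, 0], [0, -0.24, -0.5, 0], [0, -0.24, -0.8, 0], [0, -0.24, -0.8, 0], [0, -0.24, -0.8, 0]])

```text
time_s: 3.8
tcp_pos: [0.521, -0.1397, 0.1339]
tcp_rot: [-3.137, -0.002, 1.34]
wrist_force: [-0.1, 0.1, 0.5]
finger_gap: 0.0371
```

```bash
python3 - <<'E'
from h import *
for n in("side","top"):
    im=optics.get_image(n); cv2.imwrite(f"pics/{n}1.png",im[:,:,::-1])
print(read_state()['tcp_pos'])
E
```

```text
[ 0.52154325 -0.14079201  0.13488008]
```

View pics/side1.png

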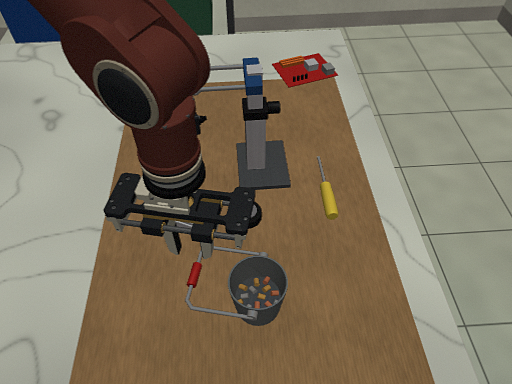

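View pics/top1.png

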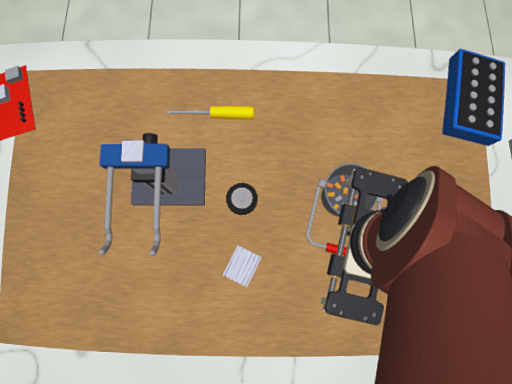

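```bash
python3 - <<'E'
from h import *
p=read_state()['tcp_pos'];print(proj('side',p)); print(proj('side',[.5185,-.1440,.074]),proj('top',[.5185,-.1440,.074]))
im=cv2.imread("pics/side1.png")[:,:,::-1];crop(im,150,210,130,100,6,"pics/s3.png")
E
```

```text
[190.94496608 252.8890161 ]
[193.64067362 274.57720857] [336.39968457 248.85339126]
```

View pics/s3.png

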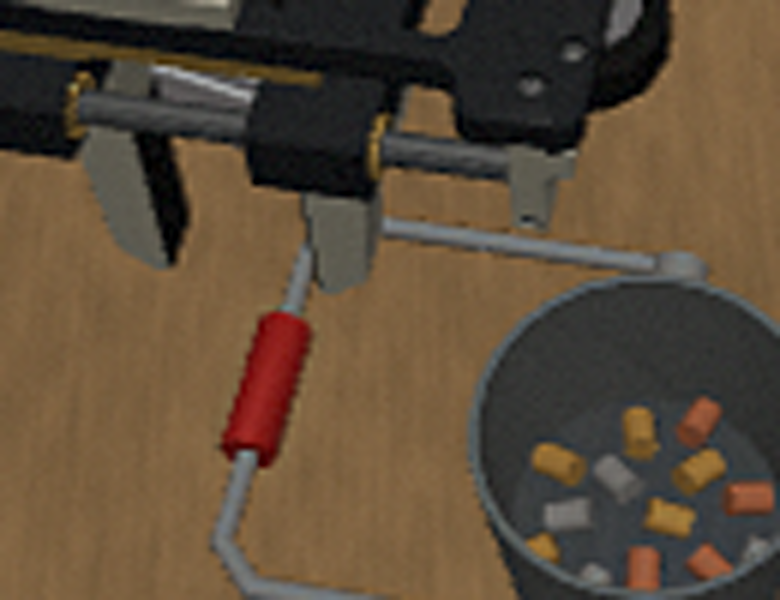

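Emit:
arm_command(rows=[[-0.025, -0.03, -0.2, 0], [-0.025, -0.03, -0.4, 0], [-0.025, -0.03, -0.55, 0], [-0.025, -0.03, -0.66, 0], [-0.025, -0.03, -0.66, 0], [-0.025, -0.03, -0.66, 0]])

```text
time_s: 4.5
tcp_pos: [0.5196, -0.1446, 0.0568]
tcp_rot: [3.141, -0.002, 1.339]
wrist_force: [-0.1, -1.0, -1.0]
finger_gap: 0.0371
```

Emit:
arm_command(rows=[[0, 0, 0, 0], [0, 0, 0, 0], [0, 0, 0, 0], [0, 0, 0, 0], [0, 0, 0, 0], [0, 0, 0, 0], [0, 0, 0, 0], [0, 0, 0, 0]], hand=0, grip_force=12)

```text
time_s: 5.3
tcp_pos: [0.5183, -0.1442, 0.0569]
tcp_rot: [-3.139, -0.003, 1.339]
wrist_force: [-4.1, 2.0, 6.0]
finger_gap: 0.0153
```

Emit:
arm_command(rows=[[0.003, -0.001, 0.076, 0], [0.013, -0.003, 0.152, 0], [0.029, -0.007, 0.226, 0], [0.051, -0.013, 0.299, 0], [0.08, -0.019, 0.37, 0], [0.114, -0.028, 0.437, 0], [0.154, -0.038, 0.502, 0], [0.199, -0.049, 0.562, 0], [0.199, -0.049, 0.562, 0]])

```text
time_s: 6.2
tcp_pos: [0.5429, -0.1503, 0.1256]
tcp_rot: [-3.14, -0.003, 1.339]
wrist_force: [-2.8, 1.6, 3.4]
finger_gap: 0.0154
```

```bash
python3 - <<'E'
from h import *
im=optics.get_image("side"); crop(im,130,150,190,190,3,"pics/s4.png")
s=read_state();print(s['tcp_pos'],s['wrist_force'],s['finger_gap'])
E
```

```text
[ 0.54238672 -0.15006602  0.12487767] [-2.31280486  1.99538966  2.14748114] 0.015459689143122799
```

View pics/s4.png

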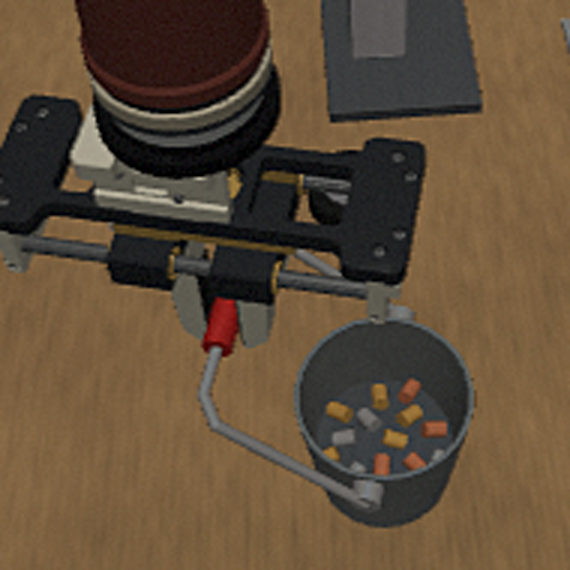

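Emit:
arm_command(rows=[[0.05, -0.012, 0.057, 0], [0.105, -0.025, 0.108, 0], [0.163, -0.04, 0.155, 0], [0.226, -0.055, 0.196, 0], [0.292, -0.071, 0.231, 0], [0.36, -0.088, 0.26, 0], [0.431, -0.105, 0.283, 0], [0.503, -0.123, 0.3, 0], [0.577, -0.141, 0.31, 0], [0.651, -0.159, 0.313, 0], [0.651, -0.159, 0.313, 0], [0.651, -0.159, 0.313, 0], [0.651, -0.159, 0.313, 0]])

```text
time_s: 7.55
tcp_pos: [0.6202, -0.169, 0.1622]
tcp_rot: [-3.139, -0.003, 1.339]
wrist_force: [0.2, 0.2, -1.5]
finger_gap: 0.0156
```

```bash
python3 - <<'E'
from h import *
im=optics.get_image("side"); crop(im,130,150,190,190,3,"pics/s5.png")
im=optics.get_image("top"); cv2.imwrite("pics/t5.png",im[:,:,::-1])
s=read_state();print(s['tcp_pos'],s['wrist_force'],s['finger_gap'])
E
```

```text
[ 0.62006231 -0.16893007  0.16224872] [-0.38020933  0.07759439 -2.00692321] 0.01576608077071982
```

View pics/s5.png

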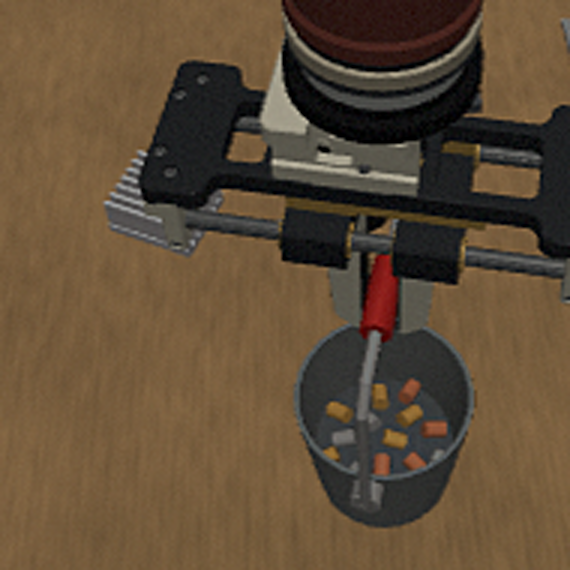

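Emit:
arm_command(rows=[[0, 0, 0, 0], [0, 0, 0, 0], [0, 0, 0, 0], [0, 0, 0.01, 0], [0, 0, 0.02, 0], [0, 0, 0.04, 0], [0, 0, 0.06, 0], [0, 0, 0.08, 0], [0, 0, 0.11, 0], [0, 0, 0.14, 0], [0, 0, 0.17, 0], [0, 0, 0.2, 0], [0, 0, 0.23, 0], [0, 0, 0.25, 0], [0, 0, 0.25, 0], [0, 0, 0.25, 0]], grip_force=40)

```text
time_s: 9.25
tcp_pos: [0.62, -0.1689, 0.1922]
tcp_rot: [-3.138, -0.003, 1.339]
wrist_force: [-0.3, 0.4, -9.2]
finger_gap: 0.0144
```

```bash
python3 - <<'E'
from h import *
im=optics.get_image("side"); crop(im,130,150,190,190,3,"pics/s6.png")
s=read_state();print(s['time_s'],s['tcp_pos'],s['wrist_force'],s['finger_gap'])
E
```

```text
9.3 [ 0.61991805 -0.16886964  0.19207188] [-0.17114666  0.12686723 -8.78182092] 0.01506853664338876
```

View pics/s6.png

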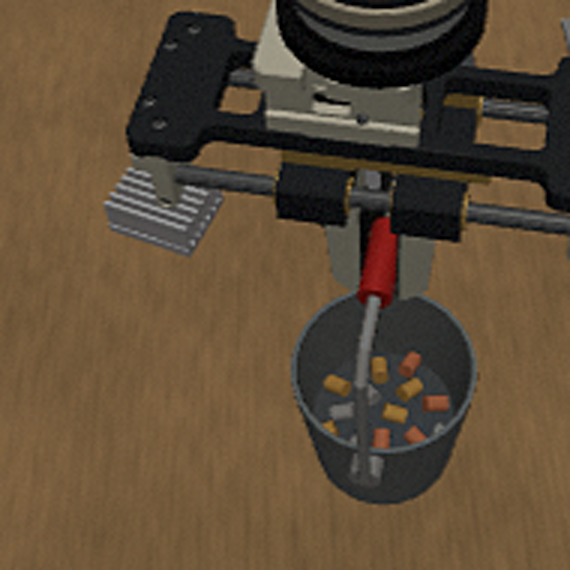

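Emit:
arm_command(rows=[[0, 0, 0.03, 0], [0, 0, 0.07, 0], [0, 0, 0.12, 0], [0, 0, 0.18, 0], [0, 0, 0.24, 0], [0, 0, 0.3, 0], [0, 0, 0.36, 0], [0, 0, 0.42, 0], [0, 0, 0.48, 0], [0, 0, 0.54, 0], [0, 0, 0.59, 0], [0, 0, 0.63, 0], [0, 0, 0.65, 0], [0, 0, 0.65, 0]])

```text
time_s: 10.7
tcp_pos: [0.62, -0.1689, 0.2704]
tcp_rot: [-3.139, -0.003, 1.339]
wrist_force: [-0.8, -0.2, -9.3]
finger_gap: 0.0152
```

Emit:
arm_command(rows=[[-0.02, 0.02, 0, 0], [-0.06, 0.06, 0, 0], [-0.11, 0.11, 0, 0.02], [-0.17, 0.17, 0, 0.04], [-0.23, 0.23, 0, 0.06], [-0.3, 0.3, 0, 0.08], [-0.37, 0.37, 0, 0.1], [-0.44, 0.44, 0, 0.12], [-0.51, 0.51, 0, 0.14], [-0.58, 0.58, 0, 0.16], [-0.65, 0.65, 0, 0.18], [-0.72, 0.72, 0, 0.2], [-0.78, 0.79, 0, 0.22], [-0.84, 0.85, 0, 0.24], [-0.9, 0.91, 0, 0.26], [-0.95, 0.95, 0, 0.28], [-0.98, 0.98, 0, 0.3], [-1, 1, 0, 0.31], [-1, 1, 0, 0.31]])

```text
time_s: 12.6
tcp_pos: [0.4999, -0.0488, 0.2705]
tcp_rot: [-3.139, -0.003, 1.583]
wrist_force: [0.2, 0.6, -8.5]
finger_gap: 0.015
```

Emit:
arm_command(rows=[[-0.01, 0.02, 0, 0], [-0.03, 0.06, 0, 0], [-0.05, 0.11, 0, 0], [-0.08, 0.17, 0, 0], [-0.11, 0.23, 0, 0], [-0.14, 0.3, 0, 0], [-0.18, 0.37, 0, 0], [-0.22, 0.44, 0, 0], [-0.26, 0.51, 0, 0], [-0.3, 0.58, 0, 0], [-0.34, 0.65, 0, 0], [-0.37, 0.72, 0, 0], [-0.39, 0.79, 0, 0], [-0.41, 0.85, 0, 0], [-0.42, 0.91, 0, 0.01], [-0.42, 0.95, 0, 0.01], [-0.42, 0.98, 0, 0.01], [-0.42, 1, 0, 0.01], [-0.42, 1, 0, 0.01]])

```text
time_s: 14.5
tcp_pos: [0.4498, 0.0714, 0.2705]
tcp_rot: [-3.139, -0.003, 1.591]
wrist_force: [-0.4, 0.5, -8.4]
finger_gap: 0.0145
```

Emit:
arm_command(rows=[[0, 0.02, 0, 0], [0, 0.06, 0, 0], [0, 0.11, 0, 0], [0, 0.17, 0, 0], [0, 0.23, 0, 0], [0, 0.3, 0, 0], [0, 0.37, 0, 0], [0, 0.44, 0, 0], [0, 0.51, 0, 0], [0, 0.58, 0, 0], [0, 0.64, 0, 0], [0, 0.69, 0, 0], [0, 0.72, 0, 0], [0, 0.725, 0, 0], [0, 0.725, 0, 0], [0, 0.725, 0, 0]])

```text
time_s: 16.1
tcp_pos: [0.4498, 0.1577, 0.2705]
tcp_rot: [-3.139, -0.002, 1.59]
wrist_force: [0.0, -0.6, -8.2]
finger_gap: 0.0151
```

```bash
python3 - <<'E'
from h import *
for n in("side","top"):
    im=optics.get_image(n); cv2.imwrite(f"pics/{n}7.png",im[:,:,::-1])
s=read_state();print(s['time_s'],s['tcp_pos'],s['tcp_rot'],s['wrist_force'],s['finger_gap'])
im=cv2.imread("pics/side7.png")[:,:,::-1];crop(im,100,20,200,150,4,"pics/s7.png")
E
```

```text
16.2 [0.44978854 0.15778163 0.27050796] [-3.13930689e+00 -2.70856207e-03  1.58990093e+00] [-0.10394134 -0.82028286 -7.87472617] 0.014608113907298204
```

View pics/s7.png

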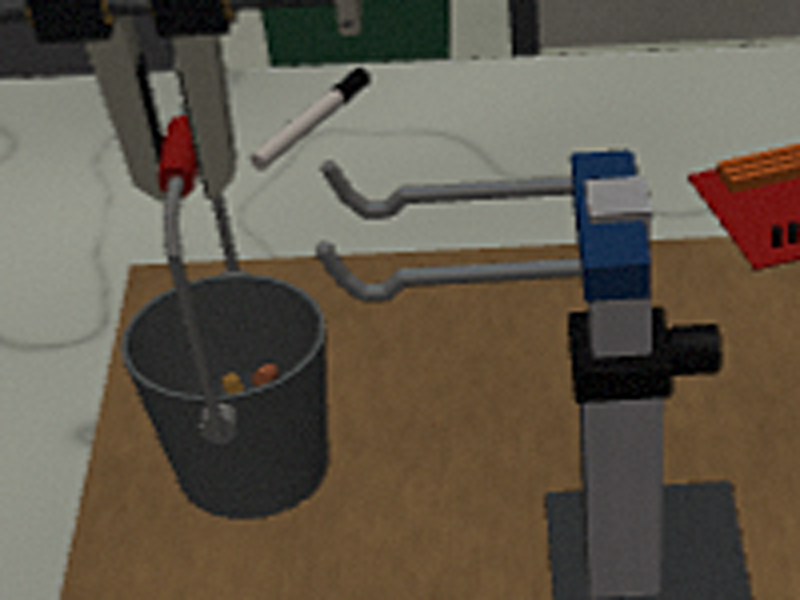

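View pics/top7.png

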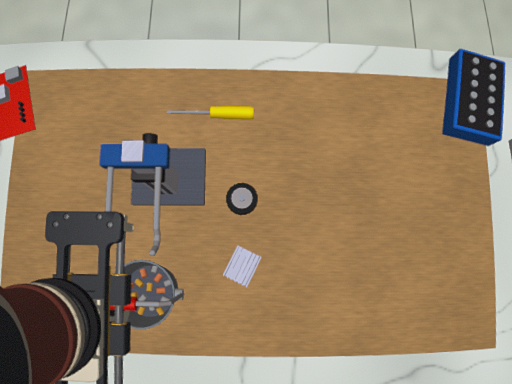

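Emit:
arm_command(rows=[[0.02, 0, 0, 0], [0.05, 0, 0, 0], [0.09, 0, 0, 0], [0.13, 0, 0, 0], [0.18, 0, 0, 0], [0.23, 0, 0, 0], [0.28, 0, 0, 0], [0.33, 0, 0, 0], [0.38, 0, 0, 0], [0.43, 0, 0, 0], [0.48, 0, 0, 0], [0.53, 0, 0, 0], [0.57, 0, 0, 0], [0.6, 0, 0, 0], [0.62, 0, 0, 0], [0.635, 0, 0, 0], [0.64, 0, 0, 0], [0.64, 0, 0, 0], [0.64, 0, 0, 0]])

```text
time_s: 18.1
tcp_pos: [0.5263, 0.1578, 0.2705]
tcp_rot: [-3.139, -0.003, 1.59]
wrist_force: [0.1, 0.2, -8.6]
finger_gap: 0.0149
```

```bash
python3 - <<'E'
from h import *
for n in("side","top"):
    im=optics.get_image(n); cv2.imwrite(f"pics/{n}8.png",im[:,:,::-1])
s=read_state();print(s['time_s'],s['tcp_pos'],s['tcp_rot'],s['wrist_force'],s['finger_gap'])
im=cv2.imread("pics/side8.png")[:,:,::-1];crop(im,160,20,130,90,6,"pics/s8.png")
im=cv2.imread("pics/top8.png")[:,:,::-1];crop(im,60,140,130,130,4.5,"pics/t8.png")
p=s['tcp_pos']+[0,0,.0188]
print(proj('side',p),proj('top',p))
for a in(-.045,.045): print(proj('side',p+[0,a,0]),proj('top',p+[0,a,0]))
E
```

```text
18.2 [0.52630457 0.15782659 0.27049208] [-3.13887085e+00 -2.78460152e-03  1.59003930e+00] [-0.49334622 -0.74770602 -9.08341627] 0.01509555568260938
[188.40617989  55.94700844] [120.5980498  236.01112492]
[187.38048987  70.88898951] [158.83040428 236.96800528]
[189.35010012  42.18256972] [ 83.32451145 234.92918558]
```

View pics/s8.png

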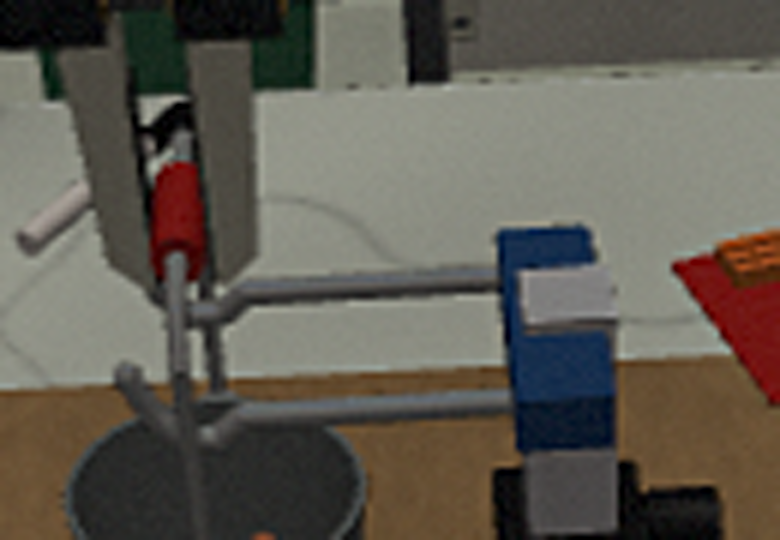

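View pics/t8.png

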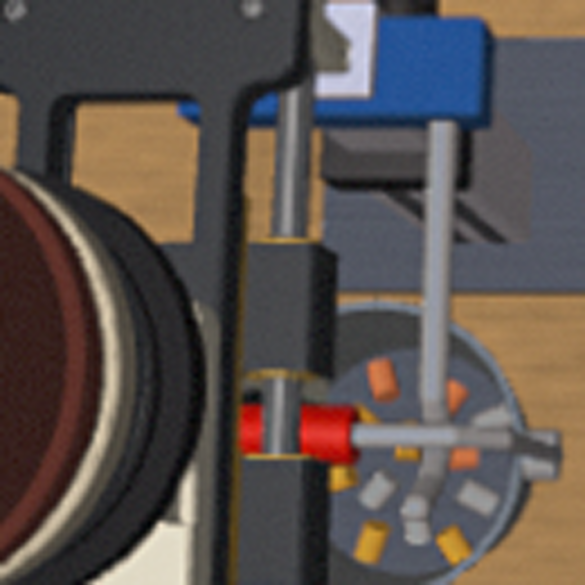

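Emit:
arm_command(rows=[[0.002, 0.01, -0.02, 0], [0.006, 0.01, -0.05, 0], [0.006, 0.01, -0.08, 0], [0.006, 0.01, -0.12, 0], [0.006, 0.01, -0.16, 0], [0.006, 0.01, -0.2, 0], [0.006, 0.01, -0.22, 0], [0.006, 0.01, -0.24, 0], [0.006, 0.01, -0.25, 0], [0.006, 0.01, -0.25, 0]])

```text
time_s: 19.2
tcp_pos: [0.527, 0.159, 0.2404]
tcp_rot: [-3.139, -0.003, 1.59]
wrist_force: [0.2, 0.6, -8.6]
finger_gap: 0.0148
```

Emit:
arm_command(rows=[[0, 0, -0.008, 0], [0, 0, -0.016, 0], [0, 0, -0.024, 0], [0, 0, -0.024, 0]])

```text
time_s: 19.6
tcp_pos: [0.5269, 0.159, 0.2374]
tcp_rot: [-3.139, -0.003, 1.59]
wrist_force: [0.4, -0.2, -7.9]
finger_gap: 0.0147
```

Emit:
arm_command(rows=[[0, 0, -0.006, 0], [0, 0, -0.012, 0], [0, 0, -0.018, 0], [0, 0, -0.024, 0], [0, 0, -0.024, 0]])

```text
time_s: 20.1
tcp_pos: [0.5268, 0.159, 0.2344]
tcp_rot: [-3.138, -0.003, 1.59]
wrist_force: [-0.4, 0.3, -8.5]
finger_gap: 0.0146
```

Emit:
arm_command(rows=[[0, 0, -0.006, 0], [0, 0, -0.012, 0], [0, 0, -0.018, 0], [0, 0, -0.018, 0]])

```text
time_s: 20.5
tcp_pos: [0.5268, 0.159, 0.2321]
tcp_rot: [-3.138, -0.002, 1.59]
wrist_force: [-1.4, -0.2, -9.0]
finger_gap: 0.0148
```

Emit:
arm_command(rows=[[0, 0, -0.006, 0], [0, 0, -0.012, 0], [0, 0, -0.018, 0], [0, 0, -0.018, 0]])

```text
time_s: 20.9
tcp_pos: [0.5267, 0.1589, 0.2298]
tcp_rot: [-3.138, -0.002, 1.59]
wrist_force: [0.0, 0.9, -9.3]
finger_gap: 0.0145
```

```bash
python3 - <<'E'
from h import *
im=optics.get_image('side')
s=read_state();print(s['time_s'],s['tcp_pos'],s['wrist_force'],s['finger_gap'])
crop(im,160,20,130,90,6,"pics/s9.png")
E
```

```text
20.95 [0.52666846 0.1589597  0.22982162] [ 1.71512394 -0.25093239 -8.28316051] 0.014810577085300898
```

View pics/s9.png

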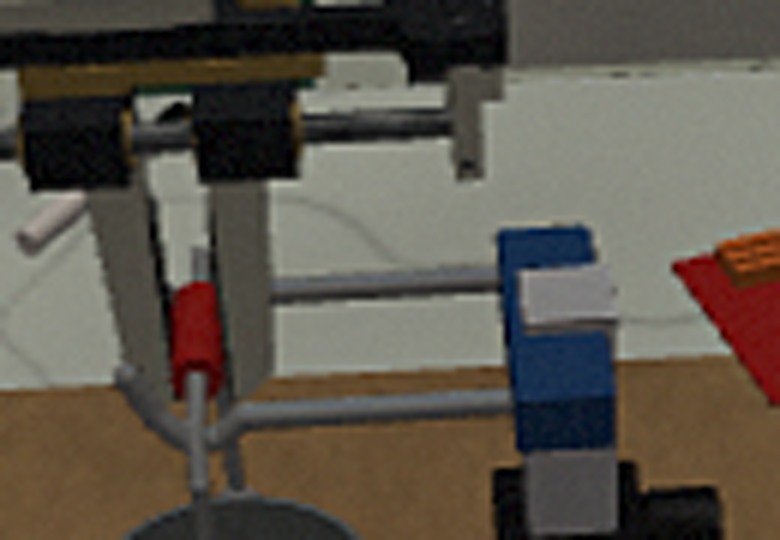

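Emit:
arm_command(rows=[[0, 0, -0.006, 0], [0, 0, -0.012, 0], [0, 0, -0.018, 0], [0, 0, -0.018, 0]])

```text
time_s: 21.35
tcp_pos: [0.5266, 0.1589, 0.2275]
tcp_rot: [-3.137, -0.002, 1.59]
wrist_force: [-0.0, 0.6, -8.2]
finger_gap: 0.0147
```

Emit:
arm_command(rows=[[0, 0, -0.005, 0], [0, 0, -0.01, 0], [0, 0, -0.01, 0]])

```text
time_s: 21.65
tcp_pos: [0.5265, 0.1589, 0.2262]
tcp_rot: [-3.137, -0.002, 1.59]
wrist_force: [0.5, -0.1, -8.5]
finger_gap: 0.0149
```

Emit:
arm_command(rows=[[0, 0, -0.005, 0], [0, 0, -0.01, 0], [0, 0, -0.01, 0]])

```text
time_s: 21.95
tcp_pos: [0.5265, 0.1589, 0.2249]
tcp_rot: [-3.137, -0.002, 1.59]
wrist_force: [-0.6, 0.6, -7.4]
finger_gap: 0.0152
```

Emit:
arm_command(rows=[[0, 0, -0.005, 0], [0, 0, -0.01, 0], [0, 0, -0.01, 0]])

```text
time_s: 22.25
tcp_pos: [0.5264, 0.1589, 0.2236]
tcp_rot: [-3.137, -0.002, 1.59]
wrist_force: [0.8, 0.1, -7.8]
finger_gap: 0.0148
```

Emit:
arm_command(rows=[[0.003, 0, -0.005, 0], [0.005, 0, -0.01, 0], [0.005, 0, -0.01, 0]])

```text
time_s: 22.55
tcp_pos: [0.5267, 0.159, 0.2229]
tcp_rot: [-3.136, -0.002, 1.59]
wrist_force: [-2.0, 0.4, -4.1]
finger_gap: 0.0147
```

Emit:
arm_command(rows=[[0, 0, -0.005, 0], [0, 0, -0.01, 0], [0, 0, -0.01, 0]])

```text
time_s: 22.85
tcp_pos: [0.5268, 0.159, 0.2227]
tcp_rot: [-3.137, -0.003, 1.59]
wrist_force: [-3.9, -0.7, 2.2]
finger_gap: 0.0144
```

Emit:
arm_command(rows=[[0, 0, -0.005, 0], [0, 0, -0.01, 0], [0, 0, -0.01, 0]])

```text
time_s: 23.15
tcp_pos: [0.5268, 0.159, 0.2225]
tcp_rot: [-3.137, -0.004, 1.59]
wrist_force: [-5.3, -0.7, 5.4]
finger_gap: 0.015
```

Emit:
arm_command(rows=[[0, 0, 0.002, 0], [0, 0, 0.002, 0]])

```text
time_s: 23.35
tcp_pos: [0.5268, 0.159, 0.2227]
tcp_rot: [-3.137, -0.004, 1.59]
wrist_force: [-2.9, -0.5, 0.3]
finger_gap: 0.015
```

```bash
python3 - <<'E'
from h import *
im=optics.get_image('side')
s=read_state();print(s['time_s'],s['tcp_pos'],s['wrist_force'],s['finger_gap'])
crop(im,160,30,100,75,8,"pics/s10.png")
im=optics.get_image('top');crop(im,60,140,130,130,4.5,"pics/t10.png")
E
```

```text
23.4 [0.52681408 0.15901521 0.22270698] [-4.27764348 -1.31741247  0.7024823 ] 0.015217358430288624
```

View pics/s10.png

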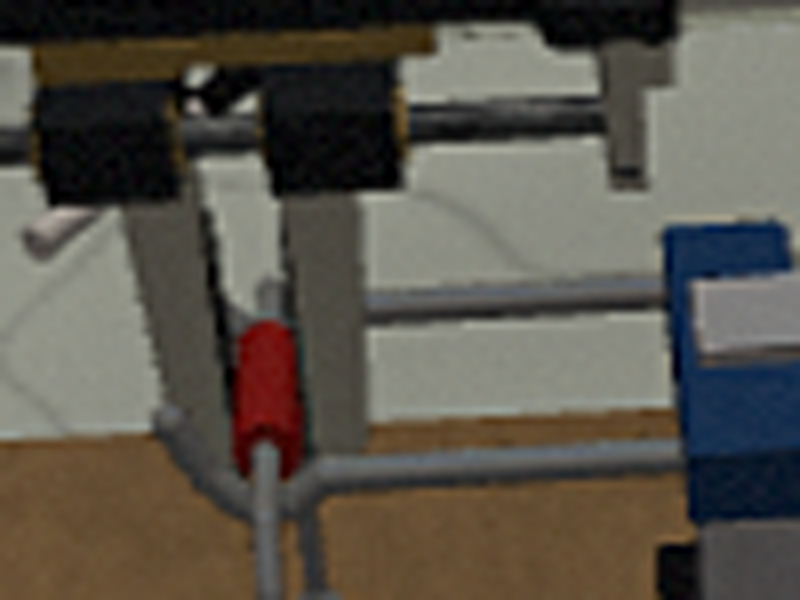

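View pics/t10.png

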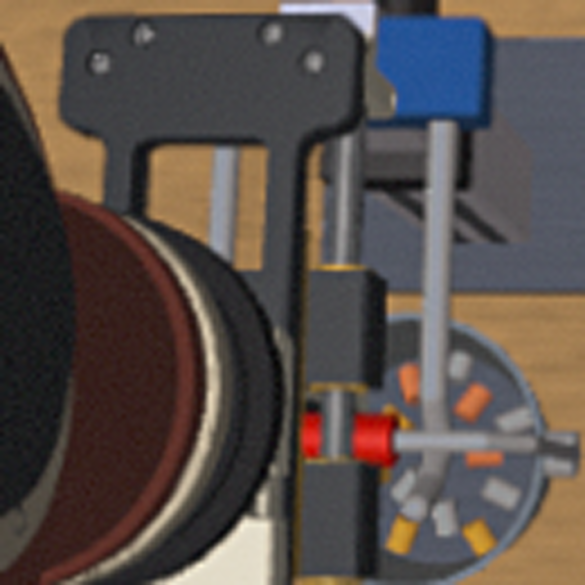

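Emit:
arm_command(rows=[[0, 0, 0, 0], [0, 0, 0, 0], [0, 0, 0, 0]], grip_force=6)

```text
time_s: 23.75
tcp_pos: [0.527, 0.1592, 0.2227]
tcp_rot: [-3.138, -0.004, 1.59]
wrist_force: [-2.1, -0.1, 0.4]
finger_gap: 0.0161
```

Emit:
arm_command(rows=[[0, 0, 0, 0], [0, 0, 0, 0], [0, 0, 0, 0], [0, 0, 0, 0], [0, 0, 0, 0], [0, 0, 0, 0]], hand=0.38)

```text
time_s: 24.35
tcp_pos: [0.5272, 0.1592, 0.2227]
tcp_rot: [-3.138, -0.004, 1.59]
wrist_force: [-0.7, 0.3, 0.4]
finger_gap: 0.0354
```

```bash
python3 - <<'E'
from h import *
im=optics.get_image('side')
s=read_state();print(s['time_s'],s['tcp_pos'],s['wrist_force'],s['finger_gap'])
crop(im,140,30,130,95,6,"pics/s11.png")
E
```

```text
24.4 [0.52712127 0.1592051  0.22270733] [-0.60654409  0.6671162  -0.44062729] 0.03524888024316904
```

View pics/s11.png

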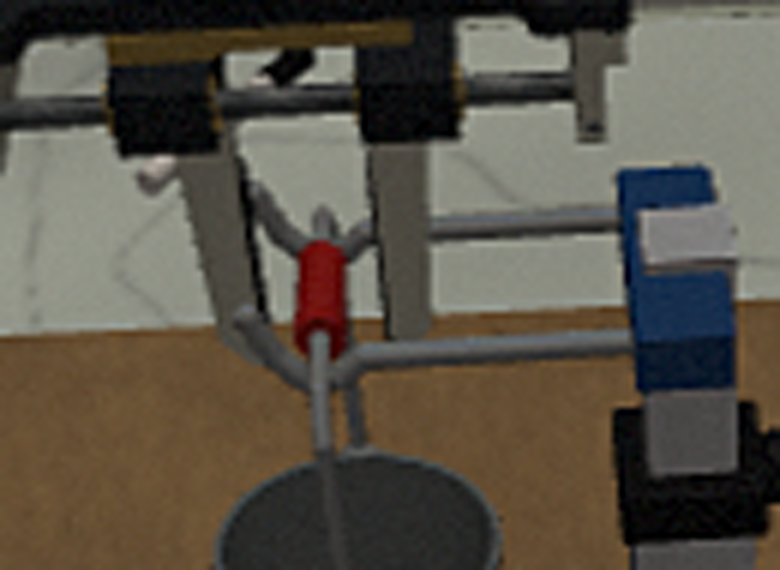

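The released pail hangs in both dips: the wire crosses them at about (193, 88) px in the full picture, with the fingers clear either side of the roller. Next I raise the gripper straight up.

Emit:
arm_command(rows=[[0, 0, 0.03, 0], [0, 0, 0.08, 0], [0, 0, 0.15, 0], [0, 0, 0.25, 0], [0, 0, 0.4, 0], [0, 0, 0.55, 0], [0, 0, 0.7, 0], [0, 0, 0.85, 0], [0, 0, 1, 0], [0, 0, 1, 0]])

```text
time_s: 25.4
tcp_pos: [0.5287, 0.1592, 0.3462]
tcp_rot: [3.138, -0.006, 1.59]
wrist_force: [0.5, -0.1, 0.3]
finger_gap: 0.0353
```

Emit:
arm_command(rows=[[-0.1, -0.2, 0.1, 0], [-0.2, -0.5, 0.1, 0], [-0.3, -0.8, 0.1, 0], [-0.3, -1, 0.1, 0], [-0.3, -1, 0.1, 0]])

```text
time_s: 25.9
tcp_pos: [0.492, 0.0346, 0.3585]
tcp_rot: [3.138, -0.004, 1.582]
wrist_force: [-1.2, 0.2, -0.2]
finger_gap: 0.0353
```

Emit:
arm_command(rows=[[0, -0.3, 0, 0], [0, -0.6, 0, 0], [0, -0.9, 0, 0], [0, -1, 0, 0], [0, -1, 0, 0], [0, -1, 0, 0], [0, -1, 0, 0], [0, -1, 0, 0], [0, -1, 0, 0], [0, -1, 0, 0], [0, -1, 0, 0]])

```text
time_s: 27.0
tcp_pos: [0.492, -0.0851, 0.3585]
tcp_rot: [3.138, -0.004, 1.582]
wrist_force: [-0.4, -0.3, -0.8]
finger_gap: 0.0349
```

```bash
python3 - <<'E'
from h import *
P={}
for n in("side","top"):
    im=optics.get_image(n); cv2.imwrite(f"pics/{n}12.png",im[:,:,::-1])
    cs,l=comps(red(im),40)
    for a,c,b,i in cs: print(n,a,c,b)
s=read_state();print(s['time_s'],s['tcp_pos'],s['wrist_force'])
im=cv2.imread("pics/side12.png")[:,:,::-1];crop(im,140,30,130,95,6,"pics/s12.png")
E
```

```text
side 767 [301.93  71.47] [273  54  64  33]
side 82 [193.04  76.84] [189  70   8  14]
top 1566 [ 15.95 107.99] [ 0 66 35 74]
top 358 [131.34 237.34] [116 231  32  13]
27.1 [ 0.49199993 -0.08528829  0.35854938] [ 0.68428631 -0.45021283 -0.04920816]
```

View pics/s12.png

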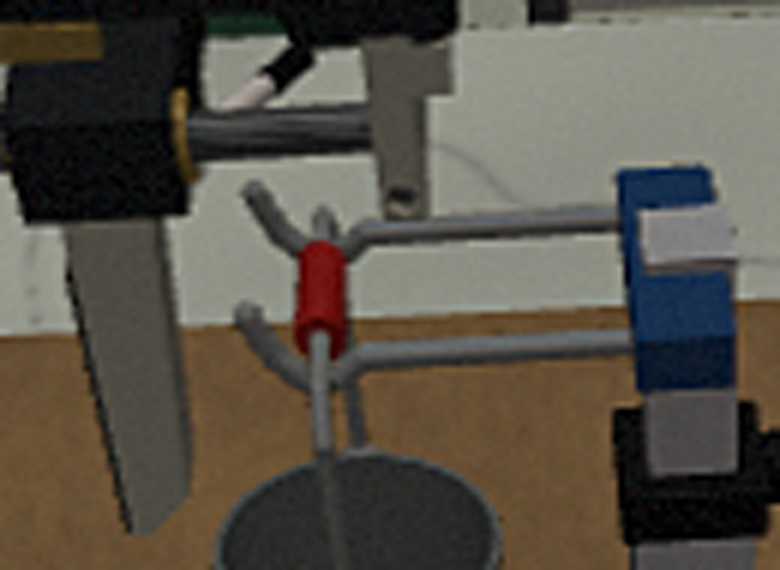

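View pics/top12.png

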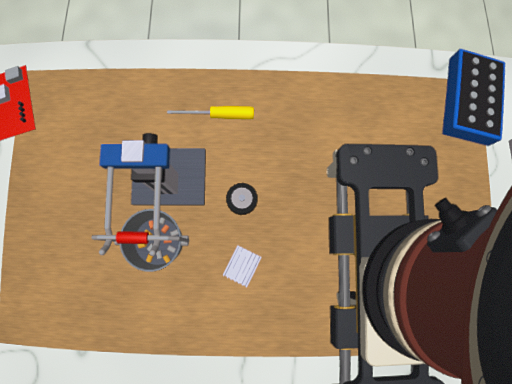

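```bash
python3 - <<'E'
from h import *
print(tri((193.04,76.84),(131.34,237.34)))
im=optics.get_image('top');cs,l=comps(red(im),40);print([c[1] for c in cs]); print(read_state()['wrist_force'])
job.sign_off()
E
```

```text
(array([0.52786083, 0.15738691, 0.24713874]), np.float64(0.00269652581934155))
[array([ 15.95, 108.02]), array([131.31, 237.29])]
[ 0.69193871 -0.29433883  0.10928625]
the job is handed in; nothing more can be done
```

The pail is hanging on the twin hook with its bail wire in both dips. The gripper is clear of everything, and the job is handed in at about 27 s. No verdict was reported.

I gripped the red roller while the bail lay flat and swung it upright along an arc about the hinge. I then lifted the pail and brought it over the prong tips from the front. From there I lowered it in small steps until the wrist force showed contact, at a tool height of 0.2227 m. That puts the prongs' level top at about 0.2455 m, in line with the 0.245 m I had estimated from the cameras.

**Last checks:**
- **Position:** the cameras put the grip at (0.528, 0.157) m. I estimated the dips at about (0.527, 0.158) m, so it is about 1 mm off both along and across the prongs.
- **At rest:** the grip stayed in the same place (under 0.1 px) between the last two top pictures.
- **Other objects:** the heat sink, wheel and screwdriver look unmoved in the final top picture. I compared them by eye and did not measure them.

**What was less clean:**
- **Contact force:** after touching the hook I sent two more small downward steps without checking the force in between. The load on the hook reached roughly 14 N by the wrist reading, against the 18 N limit, before I backed off to about the pail's own weight (8 to 9 N).
- **Camera agreement:** the two views differ by 3 to 6 mm on some prong points. The camera height for the hung grip is also about 5 mm above what contact gave, so I relied on contact for the height.

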